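# Tip the plaque over against the board's edge

## Robot

A 6-joint arm with a two-finger parallel gripper is mounted at the origin on the work surface. World frame = base frame: x ahead of the robot, y to its left, z up, the work surface at z = 0. Lengths are in m, angles in rad, forces in N, time in s.
With the tool pointing down it reaches from about 0.225 to 0.725 m from the base axis. Payload 3.1 kg.
Tool frame: the origin (TCP) lies at the very end of the fingers, on their centre line; the grasp point (between the pads) lies 19 mm behind it; z points along the fingers, y is the line along which they close (so a half turn about z gives the same grasp; the last joint's range is limited). The gripper opens to 85 mm and grips with 20 to 120 N. Pads are 22 mm wide; open, the fingers measure 114 mm over their backs; the gripper's body (76 mm by 85 mm) begins 54 mm behind the grasp point. The pads swing forward as they close: fully open they stand 13 mm farther back than shut.
Start: joints at [-1.259, 0.048, 0.099, 1.622, 0, 1.443], TCP at [0.224, -0.475, 0.231] pointing down, gripper open.
Joint ranges: [-2.91, 2.91], [-0.99, 1.94], [-1.21, 1.42], [-2.12, 2.29], [-1.49, 1.47], [-3.14, 3.14]. Speed limits (rad/s): [2.79, 2.79, 3.14, 3.14, 3.14, 3.14].

## Interface

Orientations are given as a 3x3 rotation matrix whose columns are the frame's x, y, z axes.
In Python, from plant import read_state, eyes, ticket gives the robot as it stands. The module is installed in compiled form; this text tells all that it offers.
- The arm moves only by the tool move_arm, never from a script. Its argument "motion" is a list of rows, each an object with "xyz": the shift along the tool's x, y, z in cm, a list of three; "yaw": the turn about the tool's z in degrees; "grip": the finger opening in cm, from 0 to 8.54. In form: [{"xyz": [dx, dy, dz], "yaw": yaw, "grip": grip}, ...]. A call has 1 to 12 rows; each row shifts and turns the commanded pose from where the row before left it, along the tool's axes as they then stand; what a row does not reach is not made up. A row lasts 1/12 s, in which the tool goes at most 41.7 mm and 7.16 degrees, less where a joint would pass 70% of its speed; a pose out of reach is approached as far as the arm can. A call with a gripper value outside its range is refused whole. The fingers move at their own pace and stop on an object; the grip force is fixed at half the most. Time passes only in rows, so rows that do not move let the fingers close. It gives the time, the measured TCP pose, the force, the opening and the grip force at its end, in the units of the state.
- read_state(): the state, without advancing time (a new reading comes with each control period).
- eyes.grab_frame(name): name is "side" or "top"; returns a dict with "pixels" (384x512x3 uint8, red, green, blue), "K" (3x3 intrinsics, pixels), "pose" (4x4, takes a point from camera to world coordinates). Camera axes: x right, y down, z forward; pixel columns grow to the right and rows downward; lengths in m; the calibration is good to about 2 mm. A picture is of the moment at which its call begins. There is no depth.
- ticket.sign_off(): hands the job in; it is judged then, once.
Trained networks look in the newest picture that a camera, given by its name, has taken for a name from the list of things; names that differ only in an ending like _2 or _b are one class to them, and where a whole thing is asked for, a point or a joint stands for the part that bears it (a point fixed in the world has none). Each returns a list of dicts, best first, with "conf" (0 to 1); they miss things now and then, are a little off and sometimes report something else, mostly with a low value. They report only what shows in the picture. A call takes as long as a camera call. They do not tell look-alikes from the thing itself.
- eyes.spot_in(query, camera): "location" ([x, y, z] in m, in world coordinates, good to about 4 mm: the middle of the surface that is visible of it).
- eyes.spot_point(query, camera): "location" ([x, y, z] in m, in world coordinates, good to about 4 mm: a listed point, or the origin of a listed thing).
The state is a dict: "time_s": time; "joint_positions": joint angles; "joint_velocities": joint speeds; "tau": joint torques, N m; "position": TCP position; "orientation": TCP orientation; "wrist_force": force on the tool from outside, world axes, zero at the start; "wrist_torque": the same for the moment, N m; "grip_width": finger opening in m; "grasp_force": force on a finger pad.
Only numpy, scipy, OpenCV 4.12 (cv2) and the standard library are available. Lean on these libraries where they do the work, as an engineer would, in place of code of your own. Each camera call takes 0.05 s, during which the arm holds its last target. There are 200 camera calls.

## Task

Turn the square wooden plaque face up without picking it up: with the fingertips push it along the bench against the low edge of the raised plywood board, tip its near side up until it turns over onto the board, bevelled face up. Then push it on across the board until it lies wholly on it, flush against the stop strip at the far end. Never lift or carry it, leave all other things where they are, and finish clear of it.

Things in the scene. Friction and masses are not known exactly. Their poses are not given: they have to be found in the camera images.
- plaque: Loose square plaque, pale wood, 100 x 100 x 18 mm, about 0.12 kg, lying bevelled face down on the bench, 20 to 85 mm before the board's step edge, up to 0.3 rad from square to it. Origin: centre of the bevelled face (at first the underside, on the bench); z axis towards the plain back, which shows two small dark hanger plates: z is up at first, down when turned over. x axis roughly towards the board.
- board: Plywood board fixed to the bench, 172 mm long (x), 200 mm wide (y), top 22 mm above the bench, sides upright. Origin: on the bench, foot of the middle of its step edge, the side that faces the plaque; x axis level from there across the board to the dark stop strip on its far end, z up. The strip stands 14 mm above the top; its face is 150 mm from the step edge.
- step_edge (a point): middle of the upper rim of the board's step edge (22 mm above the board's origin)
- stop_face (a point): foot of the stop strip's face, at the middle of its length, on the board's top (x = 150 mm in the board's frame)
- plaque_far (a point): middle of the plaque's +x side (at first towards the board), at half thickness
- plaque_near (a point): middle of the plaque's -x side (at first away from the board), at half thickness. All four sides are alike: only the 6 mm next to the plain back is upright, the other 12 mm is a 45 degree bevel, 12 mm wide, so the plaque rests on its middle 76 x 76 mm and its rim is undercut; a fingertip just above the bench meets the bevel and gets under the rim. Friction about 0.6.
- plaque_left (a point): middle of its +y side, at half thickness
- plaque_right (a point): middle of its -y side, at half thickness
- wax_jar: bystander: squat glass wax jar, 64 mm across, 55 mm high; origin under its centre
- glue_bottle: bystander: white glue bottle, 56 mm across, 130 mm high; origin under its centre
- spindle: bystander: turned wooden spindle lying along its x axis, 150 mm long, 34 mm thick; origin under its centre
- offcut: bystander: dark wood block 70 x 45 x 30 mm; origin under its centre
- bowl: bystander: small dark wood bowl, 110 mm across, 45 mm high; origin under its centre
- faceplate: bystander: flat steel ring 80 mm across, 26 mm bore, 10 mm high; origin under its centre
Things that resemble listed ones, but are neither listed nor needed, are in the scene too. There is more than one size of the plaque; the job needs the middle-sized.

How it is judged:
By the outcome, as a careful person would: the job done as asked, in the order asked, and still so for the second after the job is handed in, with the robot touching nothing.
It also fails if it takes over 59 s, if anything falls off the work surface, if the arm or the gripper's body presses on something with over 40 N, if the wrist force passes 120 N, or if a joint passes its speed limit or range.

## Working session

There is one attempt and no reset: what is moved stays moved. The work goes in short steps, Python scripts to look and compute and a tool call to move; the robot and the scene stay as the last step left them, time stands still between calls to the robot, and variables do not carry over. Pictures are saved under pics/ and viewed, at most 10 in all, crops included, and the job is handed in when it is done.

Besides the shell and the picture viewer there is one more tool, called after "Request:" by a JSON object that holds its "method" and its "body", one argument or row to a line. move_arm: Moves the arm, as the interface text tells. Its arguments: {"type":"object","properties":{"motion":{"type":"array","items":{"type":"object","properties":{"xyz":{"type":"array","items":{"type":"number"}},"yaw":{"type":"number"},"grip":{"type":"number"}}}}},"required":["motion"]}

```bash
mkdir -p pics; python3 - <<'E'
from plant import read_state, eyes
import cv2
for c in("top","side"):
    f=eyes.grab_frame(c); cv2.imwrite(f"pics/{c}0.png",f["pixels"][:,:,::-1]); print(c,f["K"].round(1).tolist(),f["pose"].round(3).tolist())
    for q in("plaque","board"):
        print(q,[(d["location"],round(d["conf"],2)) for d in eyes.spot_in(q,c)])
    for q in("plaque","step_edge","stop_face","plaque_far","plaque_near"):
        print("pt",q,[([round(v,3) for v in d["location"]],round(d["conf"],2)) for d in eyes.spot_point(q,c)])
s=read_state();print(s)
E
```

```text
top [[434.8, 0.0, 260.8], [0.0, 434.8, 199.6], [0.0, 0.0, 1.0]] [[-0.024, -0.982, 0.19, 0.348], [-1.0, 0.02, -0.019, -0.049], [0.015, -0.19, -0.982, 1.113], [0.0, 0.0, 0.0, 1.0]]
plaque [([0.3494, -0.0884, 0.0103], 0.97), ([0.5565, -0.1252, 0.0194], 0.77), ([0.5261, -0.4591, 0.0191], 0.56)]
board [([0.5308, 0.08, 0.0223], 0.75)]
pt plaque [([0.558, -0.125, -0.001], 0.87), ([0.352, -0.093, -0.003], 0.87), ([0.527, -0.457, -0.005], 0.56)]
pt step_edge [([0.535, -0.003, 0.024], 0.9)]
pt stop_face [([0.537, 0.144, 0.023], 0.75)]
pt plaque_far [([0.595, -0.472, 0.014], 0.75), ([0.538, -0.08, 0.013], 0.68), ([0.643, 0.253, 0.002], 0.29)]
pt plaque_near [([0.463, -0.443, 0.01], 0.74), ([0.569, -0.174, 0.004], 0.73), ([0.372, -0.063, 0.002], 0.65)]
side [[374.5, 0.0, 255.9], [0.0, 374.5, 193.9], [0.0, 0.0, 1.0]] [[-0.935, -0.255, 0.245, 0.333], [-0.353, 0.649, -0.674, 0.52], [0.013, -0.717, -0.697, 0.662], [0.0, 0.0, 0.0, 1.0]]
plaque [([0.5252, -0.4474, 0.0265], 0.92), ([0.3583, -0.0903, 0.0116], 0.88), ([0.5501, -0.1169, 0.0162], 0.78)]
board [([0.5305, 0.098, 0.0176], 0.62), ([0.6948, 0.1
[... 631 characters left out ...]
joint_velocities': array([-4.98886181e-04, -3.87252600e-04, -7.21925044e-04,  2.93547408e-03,
        1.43965245e-03,  1.63650117e-05]), 'tau': array([ 7.21348551e-04, -3.38590479e+01,  3.20124185e+01,  7.93377258e-04,
       -1.55741941e-04, -9.54518171e-07]), 'position': array([ 0.22350305, -0.4750651 ,  0.23134879]), 'orientation': array([[ 9.04858901e-01,  4.25711601e-01,  3.54988389e-05],
       [ 4.25711602e-01, -9.04858899e-01, -7.09018955e-05],
       [ 1.93768078e-06,  7.92684789e-05, -9.99999997e-01]]), 'wrist_force': array([-0.90606155, -0.44816268, -0.17215314]), 'wrist_torque': array([-0.00102698, -0.01773093,  0.02797349]), 'grasp_force': 0.0, 'grip_width': 0.08529143818788945}
```

View pics/top0.png

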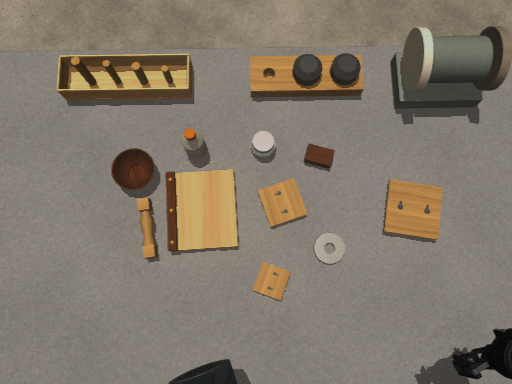

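View pics/side0.png

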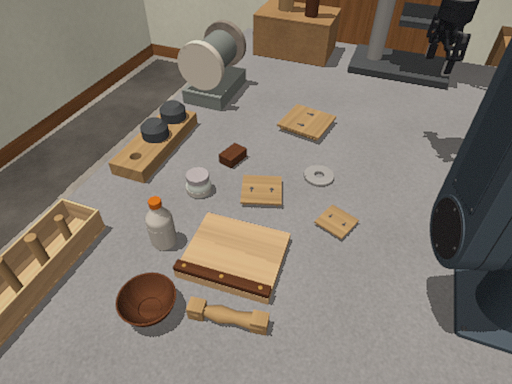

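The top view shows three plaques: large (413,210), small (272,281) and middle-sized (283,203). The middle one lies just before the board, whose centre is at (205,210) with the dark strip at column 171. It fits the 100 mm description, so I'll confirm it in an enlarged crop.

```bash
cat > h.py <<'E'
import numpy as np, cv2
from plant import read_state, eyes
def topix(f,P):
    T=np.linalg.inv(f["pose"]); p=f["K"]@(T[:3,:3]@np.asarray(P,float)+T[:3,3]); return p[:2]/p[2]
def ground(f,uv,z):
    d=f["pose"][:3,:3]@np.linalg.solve(f["K"],[uv[0],uv[1],1]); o=f["pose"][:3,3]; return o+d*(z-o[2])/d[2]
def crop(f,name,u0,v0,u1,v1,k):
    cv2.imwrite(name,cv2.resize(f["pixels"][v0:v1,u0:u1,::-1],None,fx=k,fy=k,interpolation=cv2.INTER_CUBIC))
E
python3 - <<'E'
from h import *
f=eyes.grab_frame("top"); crop(f,"pics/c1.png",155,150,315,270,5)
hsv=cv2.cvtColor(f["pixels"],cv2.COLOR_RGB2HSV)
m=((hsv[...,1]>80)&(hsv[...,2]>110)&(hsv[...,0]<30)).astype(np.uint8)
m=cv2.morphologyEx(m,cv2.MORPH_CLOSE,np.ones((7,7)))
cs,_=cv2.findContours(m,cv2.RETR_EXTERNAL,cv2.CHAIN_APPROX_NONE)
for c in cs:
    if cv2.contourArea(c)<400: continue
    b=cv2.boxPoints(cv2.minAreaRect(c)); z=.022 if abs(b[:,0].mean()-205)<15 else .018
    P=np.array([ground(f,x,z) for x in b])
    print(b.mean(0).round(),P[:,:2].round(3).tolist(),"ctr",P.mean(0).round(4),"sides",[round(float(np.linalg.norm(P[i]-P[i-1])),3) for i in (1,2)],"ang",np.degrees(np.arctan2(*(P[1]-P[0])[[1,0]])).round(1))
E
```

```text
[272. 280.] [[0.334, -0.042], [0.405, -0.07], [0.377, -0.142], [0.307, -0.113]] ctr [ 0.3556 -0.0917  0.018 ] sides [0.076, 0.077] ang -21.2
[145. 227.] [[0.571, 0.25], [0.574, 0.219], [0.422, 0.197], [0.419, 0.227]] ctr [0.4963 0.2232 0.018 ] sides [0.031, 0.154] ang -84.0
[413. 209.] [[0.473, -0.374], [0.609, -0.405], [0.582, -0.551], [0.448, -0.516]] ctr [ 0.5282 -0.4615  0.018 ] sides [0.139, 0.148] ang -13.0
[282. 202.] [[0.586, -0.06], [0.619, -0.158], [0.521, -0.187], [0.489, -0.091]] ctr [ 0.5537 -0.124   0.018 ] sides [0.103, 0.102] ang -71.5
[203. 209.] [[0.639, 0.17], [0.642, -0.005], [0.439, -0.01], [0.436, 0.159]] ctr [0.5391 0.0781 0.022 ] sides [0.175, 0.203] ang -88.8
[306.  72.] [[0.964, -0.05], [0.959, -0.361], [0.856, -0.354], [0.861, -0.048]] ctr [ 0.9102 -0.2031  0.018 ] sides [0.311, 0.103] ang -90.9
[123.  72.] [[0.972, 0.477], [0.974, 0.117], [0.869, 0.114], [0.869, 0.468]] ctr [0.9209 0.294  0.018 ] sides [0.36, 0.105] ang -89.8
```

View pics/c1.png

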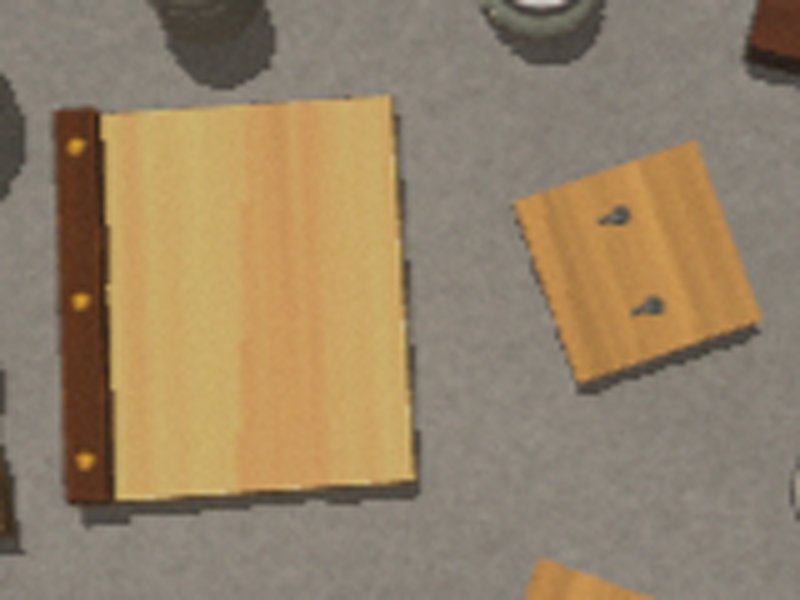

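The crop confirms it: the plaque about 103 mm square, at crop centre (638,265), has two hanger plates and lies before the step edge, which runs (390,97) to (415,480) in the crop. Next I'll measure the board axes and the clearances.

```bash
python3 - <<'E'
from h import *
f=eyes.grab_frame("top")
g=lambda u,v,z:ground(f,(155+u/5,150+v/5),z)[:2].round(4)
print("step",g(390,97,.022),g(415,480,.022)); print("stop",g(101,113,.022),g(115,500,.022))
for n,p,z in(("ring",(330,248),.01),("jar",(263,140),.05),("offcut",(319,156),.03)): print(n,ground(f,p,z)[:2].round(3))
E
```

```text
step [6.402e-01 1.000e-04] [ 0.4421 -0.0101]
stop [0.6346 0.1491] [0.4355 0.1394]
ring [ 0.433 -0.243]
jar [ 0.709 -0.079]
offcut [ 0.67  -0.223]
```

Request:
{"method": "move_arm", "body": {
  "motion": [
    {"xyz": [3.47,-0.76,0],"yaw": 0,"grip": 5},
    {"xyz": [3.47,-0.76,0],"yaw": 0,"grip": 5},
    {"xyz": [3.47,-0.76,0],"yaw": 0,"grip": 5},
    {"xyz": [3.47,-0.76,0],"yaw": 0,"grip": 5},
    {"xyz": [3.47,-0.76,0],"yaw": 0,"grip": 5},
    {"xyz": [3.47,-0.76,0],"yaw": 0,"grip": 5},
    {"xyz": [3.47,-0.76,0],"yaw": 0,"grip": 5},
    {"xyz": [3.47,-0.76,0],"yaw": 0,"grip": 5},
    {"xyz": [3.47,-0.76,0],"yaw": 0,"grip": 5},
    {"xyz": [3.47,-0.76,0],"yaw": 0,"grip": 5},
    {"xyz": [3.47,-0.76,0],"yaw": 0,"grip": 5},
    {"xyz": [3.47,-0.76,0],"yaw": 0,"grip": 5}
  ]
}}

```text
time_s: 1.9
position: [0.5627, -0.2139, 0.2314]
orientation: [[0.905, 0.426, 0.0], [0.426, -0.905, -0.0], [0.0, 0.0, -1.0]]
wrist_force: [0.4, -1.5, -0.1]
grip_width: 0.0498
grasp_force: 0.0
```

Request:
{"method": "move_arm", "body": {
  "motion": [
    {"xyz": [0,0,0],"yaw": -6.75,"grip": 5},
    {"xyz": [0,0,0],"yaw": -6.75,"grip": 5},
    {"xyz": [0,0,0],"yaw": -6.75,"grip": 5},
    {"xyz": [0,0,0],"yaw": -6.75,"grip": 5},
    {"xyz": [0,0,0],"yaw": -6.75,"grip": 5},
    {"xyz": [0,0,0],"yaw": -6.75,"grip": 5},
    {"xyz": [0,0,0],"yaw": -6.75,"grip": 5},
    {"xyz": [0,0,0],"yaw": -6.75,"grip": 5},
    {"xyz": [0,0,0],"yaw": -6.75,"grip": 5},
    {"xyz": [0,0,0],"yaw": -6.75,"grip": 5},
    {"xyz": [0,0,0],"yaw": 0,"grip": 5}
  ]
}}

```text
time_s: 2.82
position: [0.5614, -0.2152, 0.2313]
orientation: [[-0.049, 0.999, -0.0], [0.999, 0.049, 0.0], [0.0, -0.0, -1.0]]
wrist_force: [0.3, 0.3, 1.1]
grip_width: 0.0498
grasp_force: 0.0
```

Request:
{"method": "move_arm", "body": {
  "motion": [
    {"xyz": [0,0,3.0],"yaw": 0,"grip": 5},
    {"xyz": [0,0,3.0],"yaw": 0,"grip": 5},
    {"xyz": [0,0,3.0],"yaw": 0,"grip": 5},
    {"xyz": [0,0,3.0],"yaw": 0,"grip": 5},
    {"xyz": [0,0,3.0],"yaw": 0,"grip": 5},
    {"xyz": [0,0,3.0],"yaw": 0,"grip": 5},
    {"xyz": [0,0,2.5],"yaw": 0,"grip": 5},
    {"xyz": [0,0,1.4],"yaw": 0,"grip": 5},
    {"xyz": [0,0,0.5],"yaw": 0,"grip": 5},
    {"xyz": [0,0,0.3],"yaw": 0,"grip": 5},
    {"xyz": [0,0,0],"yaw": 0,"grip": 5}
  ]
}}

```text
time_s: 3.73
position: [0.5616, -0.2153, 0.0045]
orientation: [[-0.046, 0.999, 0.0], [0.999, 0.046, -0.0], [-0.0, 0.0, -1.0]]
wrist_force: [-0.4, 0.5, 0.6]
grip_width: 0.05
grasp_force: 0.0
```

```bash
python3 - <<'E'
from h import *
f=eyes.grab_frame("side"); crop(f,"pics/c2.png",200,130,320,220,6)
E
```

```text
(no output)
```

View pics/c2.png

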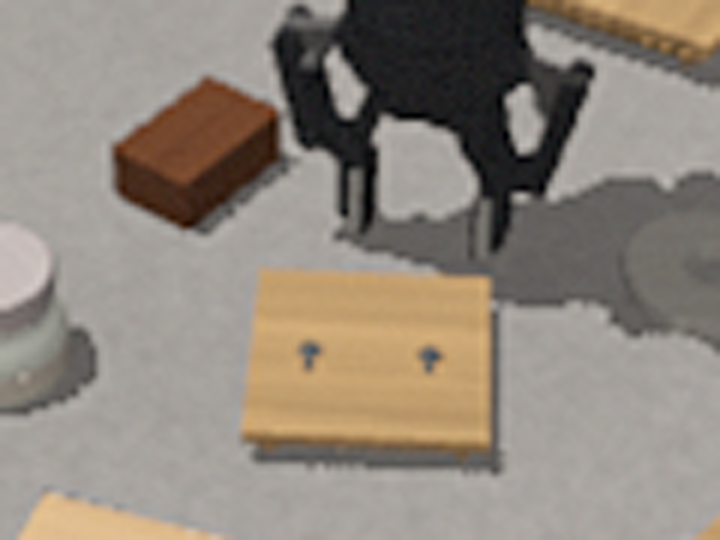

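The fingertips, at crop (357,230) and (487,255), stand clear just behind the plaque's near edge, so I'll start pushing.

Request:
{"method": "move_arm", "body": {
  "motion": [
    {"xyz": [0.7,0.2,0.1],"yaw": 0,"grip": 5},
    {"xyz": [0.7,0,0.1],"yaw": 0,"grip": 5},
    {"xyz": [0.7,0,0],"yaw": 0,"grip": 5},
    {"xyz": [0.7,0,0],"yaw": 0,"grip": 5},
    {"xyz": [0.7,0,0],"yaw": 0,"grip": 5},
    {"xyz": [0.7,0,0],"yaw": 0,"grip": 5},
    {"xyz": [0.7,0,0],"yaw": 0,"grip": 5},
    {"xyz": [0.7,0,0],"yaw": 0,"grip": 5},
    {"xyz": [0.7,0,0],"yaw": 0,"grip": 5},
    {"xyz": [0.7,0,0],"yaw": 0,"grip": 5},
    {"xyz": [0.7,0,0],"yaw": 0,"grip": 5},
    {"xyz": [0.5,0,0],"yaw": 0,"grip": 5}
  ]
}}

```text
time_s: 4.78
position: [0.5596, -0.1323, 0.0023]
orientation: [[-0.047, 0.999, 0.0], [0.999, 0.047, 0.0], [0.0, 0.0, -1.0]]
wrist_force: [0.0, -0.4, -0.2]
grip_width: 0.05
grasp_force: 0.3
```

```bash
cat > look.py <<'E'
from h import *
import sys
f=eyes.grab_frame("side"); crop(f,f"pics/{sys.argv[1]}.png",180,140,330,300,4)
for c in("side","top"):
    if c=="top": eyes.grab_frame(c)
    for q in("plaque","plaque_far","plaque_near","plaque_left","plaque_right"):
        print(c,q,[(np.round(d["location"],3).tolist(),round(d["conf"],2)) for d in eyes.spot_point(q,c) if d["location"][0]>.45 and d["location"][1]>-.3])
print(read_state()["wrist_force"].round(1))
E
python3 look.py c3
```

```text
side plaque [([0.566, -0.07, -0.003], 0.8), ([0.513, -0.078, 0.013], 0.18)]
side plaque_far [([0.56, -0.023, 0.008], 0.72)]
side plaque_near [([0.564, -0.12, 0.006], 0.6)]
side plaque_left [([0.51, -0.076, 0.01], 0.84), ([0.678, -0.224, 0.001], 0.29)]
side plaque_right [([0.609, -0.071, 0.008], 0.97)]
top plaque [([0.565, -0.069, 0.002], 0.68)]
top plaque_far [([0.559, -0.021, 0.014], 0.64)]
top plaque_near []
top plaque_left [([0.616, -0.068, 0.01], 0.46)]
top plaque_right [([0.616, -0.065, 0.01], 0.89)]
[0.  0.6 0.7]
```

View pics/c3.png

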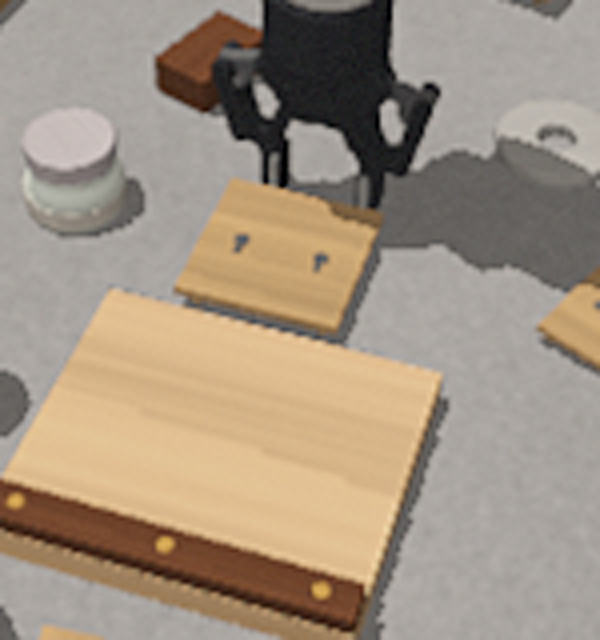

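The plaque is square to the fingers at crop (280,255), about 18 mm before the step. I'll push it into contact.

Request:
{"method": "move_arm", "body": {
  "motion": [
    {"xyz": [0.5,0,0],"yaw": 0,"grip": 5},
    {"xyz": [0.5,0,0],"yaw": 0,"grip": 5},
    {"xyz": [0.4,0,0],"yaw": 0,"grip": 5},
    {"xyz": [0,0,0],"yaw": 0,"grip": 5}
  ]
}}

```text
time_s: 5.72
position: [0.5589, -0.1181, 0.0023]
orientation: [[-0.048, 0.999, -0.0], [0.999, 0.048, 0.001], [0.001, -0.0, -1.0]]
wrist_force: [-0.1, -0.5, -1.3]
grip_width: 0.0503
grasp_force: 0.0
```

Request:
{"method": "move_arm", "body": {
  "motion": [
    {"xyz": [0.2,0,0],"yaw": 0,"grip": 5},
    {"xyz": [0.2,0,0],"yaw": 0,"grip": 5},
    {"xyz": [0,0,0],"yaw": 0,"grip": 5}
  ]
}}

```text
time_s: 5.97
position: [0.5587, -0.1161, 0.0024]
orientation: [[-0.047, 0.999, -0.0], [0.999, 0.047, -0.003], [-0.003, -0.0, -1.0]]
wrist_force: [0.1, -3.6, -0.7]
grip_width: 0.0501
grasp_force: 1.7
```

Request:
{"method": "move_arm", "body": {
  "motion": [
    {"xyz": [0.3,0,0],"yaw": 0,"grip": 5},
    {"xyz": [0.1,0,-0.2],"yaw": 0,"grip": 5},
    {"xyz": [0,0,-0.2],"yaw": 0,"grip": 5},
    {"xyz": [0.05,0,-0.2],"yaw": 0,"grip": 5},
    {"xyz": [0.05,0,-0.2],"yaw": 0,"grip": 5}
  ]
}}

```text
time_s: 6.38
position: [0.5587, -0.1158, 0.0111]
orientation: [[-0.044, 0.999, -0.0], [0.999, 0.044, -0.012], [-0.012, -0.001, -1.0]]
wrist_force: [-1.6, -13.5, 0.4]
grip_width: 0.0497
grasp_force: 6.6
```

```bash
python3 look.py c4
```

```text
side plaque [([0.566, -0.055, 0.004], 0.97)]
side plaque_far [([0.559, -0.009, 0.009], 0.93)]
side plaque_near [([0.564, -0.104, 0.016], 0.56)]
side plaque_left [([0.511, -0.06, 0.018], 0.77)]
side plaque_right [([0.612, -0.052, 0.011], 0.87)]
top plaque []
top plaque_far [([0.558, -0.008, 0.014], 0.58)]
top plaque_near [([0.701, 0.095, -0.003], 0.22)]
top plaque_left []
top plaque_right []
[ -1.8 -12.4  -0.2]
```

View pics/c4.png

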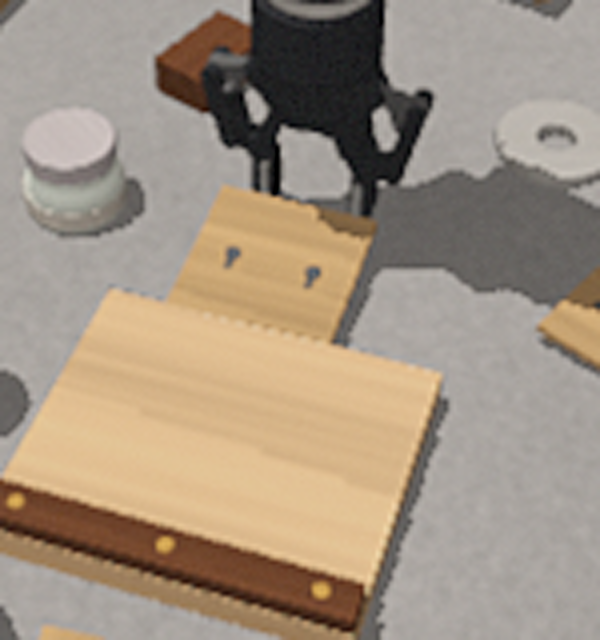

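The plaque lies against the step at crop (270,320), and its near edge at (300,215) is being carried up. I'll keep following the arc.

Request:
{"method": "move_arm", "body": {
  "motion": [
    {"xyz": [0,0,-0.3],"yaw": 0,"grip": 5},
    {"xyz": [0,0,-0.3],"yaw": 0,"grip": 5},
    {"xyz": [0.05,0,-0.3],"yaw": 0,"grip": 5},
    {"xyz": [0.05,0,-0.3],"yaw": 0,"grip": 5},
    {"xyz": [0.1,0,-0.3],"yaw": 0,"grip": 5},
    {"xyz": [0.1,0,-0.3],"yaw": 0,"grip": 5}
  ]
}}

```text
time_s: 7.48
position: [0.5587, -0.1133, 0.0298]
orientation: [[-0.044, 0.999, 0.0], [0.999, 0.044, -0.012], [-0.012, -0.0, -1.0]]
wrist_force: [-1.8, -13.1, 2.5]
grip_width: 0.0497
grasp_force: 6.8
```

```bash
python3 look.py c5|grep -v "\[\]"
```

```text
side plaque [([0.561, -0.056, 0.01], 0.94)]
side plaque_far [([0.56, -0.006, 0.007], 0.56), ([0.562, -0.057, 0.008], 0.17)]
side plaque_near [([0.564, -0.105, 0.034], 0.68), ([0.676, -0.221, 0.002], 0.55)]
side plaque_left [([0.51, -0.063, 0.025], 0.89), ([0.678, -0.225, -0.001], 0.45)]
side plaque_right [([0.611, -0.05, 0.022], 0.86)]
top plaque [([0.566, -0.058, 0.016], 0.6)]
top plaque_far [([0.541, -0.004, 0.025], 0.73), ([0.56, -0.011, 0.011], 0.61)]
top plaque_near [([0.644, 0.252, 0.003], 0.63), ([0.534, 0.143, 0.025], 0.54)]
top plaque_right [([0.612, -0.05, 0.023], 0.49)]
[ -3.  -13.7   2.5]
```

Request:
{"method": "move_arm", "body": {
  "motion": [
    {"xyz": [0.12,0,-0.35],"yaw": 0,"grip": 5},
    {"xyz": [0.12,0,-0.35],"yaw": 0,"grip": 5},
    {"xyz": [0.15,0,-0.35],"yaw": 0,"grip": 5},
    {"xyz": [0.15,0,-0.35],"yaw": 0,"grip": 5},
    {"xyz": [0.2,0,-0.35],"yaw": 0,"grip": 5},
    {"xyz": [0.2,0,-0.35],"yaw": 0,"grip": 5},
    {"xyz": [0.2,0,-0.35],"yaw": 0,"grip": 5},
    {"xyz": [0.25,0,-0.35],"yaw": 0,"grip": 5}
  ]
}}

```text
time_s: 8.75
position: [0.559, -0.0965, 0.0586]
orientation: [[-0.045, 0.999, 0.003], [0.999, 0.045, -0.006], [-0.006, 0.003, -1.0]]
wrist_force: [-0.3, -5.4, 3.9]
grip_width: 0.0504
grasp_force: 2.8
```

```bash
python3 look.py c6|grep -v "\[\]"
```

```text
side plaque [([0.567, -0.051, 0.022], 0.8)]
side plaque_far [([0.562, -0.011, -0.005], 0.86), ([0.542, -0.007, 0.002], 0.56)]
side plaque_near [([0.563, -0.088, 0.06], 0.55)]
side plaque_left [([0.515, -0.055, 0.034], 0.71)]
side plaque_right [([0.614, -0.046, 0.029], 0.79), ([0.543, -0.004, 0.022], 0.38)]
[-0.2  0.2  0.4]
```

View pics/c6.png

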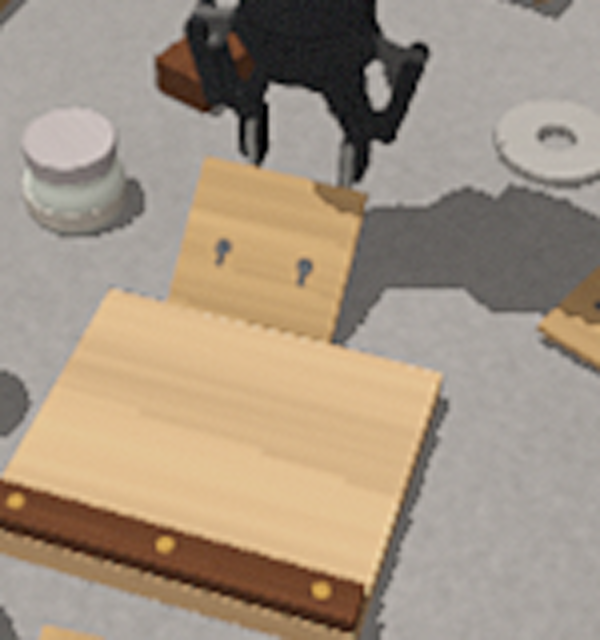

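The plaque was tilted about 35 degrees, its top edge at crop (285,175), but the force has since vanished. I'll check whether it dropped.

```bash
python3 - <<'E'
from h import *
s=read_state();print(s["position"].round(4),s["wrist_force"].round(1))
f=eyes.grab_frame("side")
crop(f,"pics/c7.png",180,140,330,300,4)
for q in("plaque","plaque_far","plaque_near"):
    print(q,[(np.round(d["location"],3).tolist(),round(d["conf"],2)) for d in eyes.spot_point(q,"side") if d["location"][0]>.45])
E
```

```text
[ 0.5572 -0.0927  0.0556] [-0.2  0.2  0.4]
plaque [([0.566, -0.052, 0.027], 0.84), ([0.71, -0.078, -0.002], 0.74), ([0.525, -0.46, -0.001], 0.73)]
plaque_far [([0.56, -0.01, -0.003], 0.64), ([0.592, -0.477, 0.014], 0.58)]
plaque_near [([0.46, -0.449, 0.012], 0.73), ([0.562, -0.082, 0.064], 0.7)]
```

View pics/c7.png

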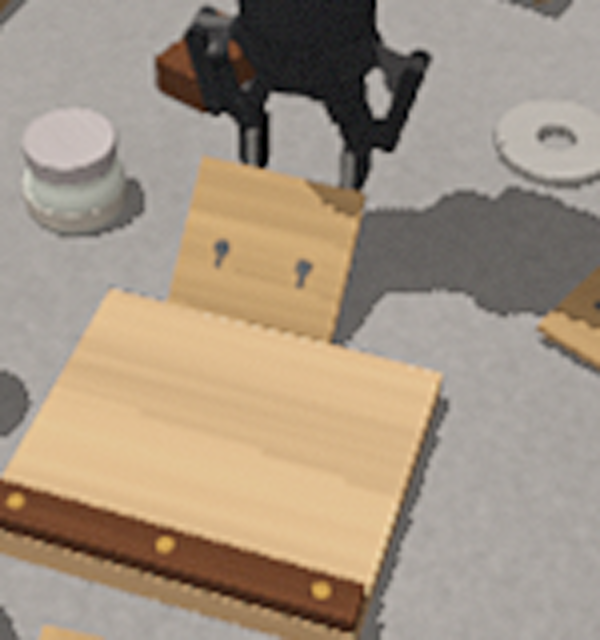

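It has not dropped: the plaque is at about 43 degrees, resting lightly on the fingertips at crop (255,160) and (350,180). From here I'll push mostly forward.

Request:
{"method": "move_arm", "body": {
  "motion": [
    {"xyz": [0.3,0,-0.1],"yaw": 0,"grip": 5},
    {"xyz": [0.3,0,-0.2],"yaw": 0,"grip": 5},
    {"xyz": [0.4,0,-0.2],"yaw": 0,"grip": 5},
    {"xyz": [0.4,0,-0.3],"yaw": 0,"grip": 5},
    {"xyz": [0.4,0,-0.3],"yaw": 0,"grip": 5},
    {"xyz": [0.4,0,-0.3],"yaw": 0,"grip": 5},
    {"xyz": [0.4,0,-0.3],"yaw": 0,"grip": 5},
    {"xyz": [0.4,0,-0.2],"yaw": 0,"grip": 5}
  ]
}}

```text
time_s: 10.22
position: [0.557, -0.0638, 0.0772]
orientation: [[-0.047, 0.999, 0.002], [0.999, 0.047, -0.002], [-0.002, 0.002, -1.0]]
wrist_force: [-1.4, -3.6, 8.1]
grip_width: 0.0501
grasp_force: 3.3
```

```bash
python3 - <<'E'
from h import *
s=read_state();print(s["position"].round(4),s["wrist_force"].round(1))
f=eyes.grab_frame("side")
crop(f,"pics/c8.png",180,140,330,300,4)
for q in("plaque","plaque_far","plaque_near"):
    print(q,[(np.round(d["location"],3).tolist(),round(d["conf"],2)) for d in eyes.spot_point(q,"side") if d["location"][0]>.45])
E
```

```text
[ 0.557  -0.0638  0.0772] [-1.4 -3.6  8.1]
plaque [([0.525, -0.458, 0.0], 0.87), ([0.562, -0.039, 0.038], 0.64), ([0.561, -0.017, -0.002], 0.26)]
plaque_far [([0.59, -0.471, 0.013], 0.75), ([0.56, -0.013, -0.002], 0.66)]
plaque_near [([0.563, -0.053, 0.086], 0.79), ([0.46, -0.448, 0.013], 0.69), ([0.644, 0.253, -0.002], 0.21)]
```

View pics/c8.png

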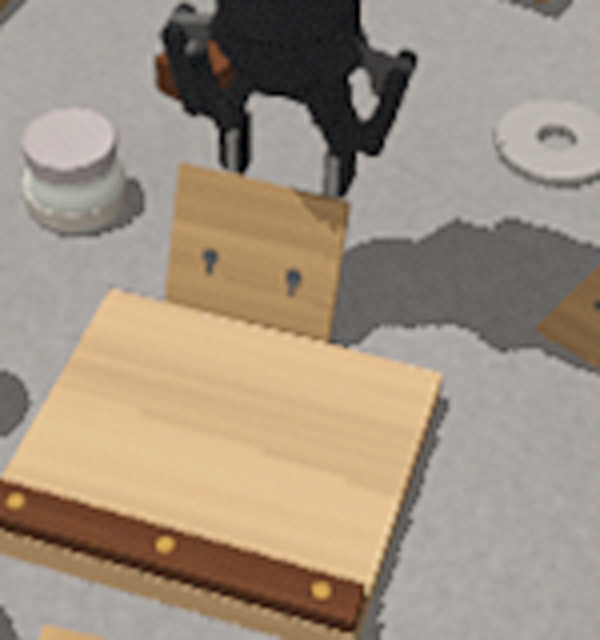

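The plaque is at about 65 degrees, its top edge running from crop (180,165) to (348,205). I'll go on pushing forward and over.

Request:
{"method": "move_arm", "body": {
  "motion": [
    {"xyz": [0.4,0,-0.1],"yaw": 0,"grip": 5},
    {"xyz": [0.5,0,-0.1],"yaw": 0,"grip": 5},
    {"xyz": [0.5,0,0],"yaw": 0,"grip": 5},
    {"xyz": [0.5,0,0],"yaw": 0,"grip": 5},
    {"xyz": [0.5,0,0],"yaw": 0,"grip": 5},
    {"xyz": [0.5,0,0],"yaw": 0,"grip": 5},
    {"xyz": [0.5,0,0],"yaw": 0,"grip": 5},
    {"xyz": [0.5,0,0],"yaw": 0,"grip": 5},
    {"xyz": [0.5,0,0],"yaw": 0,"grip": 5},
    {"xyz": [0.5,0,0],"yaw": 0,"grip": 5}
  ]
}}

```text
time_s: 11.25
position: [0.553, -0.0133, 0.076]
orientation: [[-0.048, 0.999, -0.003], [0.999, 0.048, 0.001], [0.001, -0.002, -1.0]]
wrist_force: [0.0, -0.3, -0.1]
grip_width: 0.0502
grasp_force: 0.0
```

```bash
cat > l2.py <<'E'
from h import *
import sys
s=read_state();print(s["position"].round(4),s["wrist_force"].round(1))
f=eyes.grab_frame("side")
crop(f,f"pics/{sys.argv[1]}.png",180,140,330,300,4)
for c in("side","top"):
  if c=="top": eyes.grab_frame(c)
  for q in("plaque","plaque_far","plaque_near"):
    print(c,q,[(np.round(d["location"],3).tolist(),round(d["conf"],2)) for d in eyes.spot_point(q,c) if .45<d["location"][0]<.63 and d["location"][1]>-.3])
E
python3 l2.py c9
```

```text
[ 0.553  -0.0133  0.076 ] [ 0.  -0.3 -0.1]
side plaque [([0.565, -0.013, 0.048], 0.92)]
side plaque_far [([0.563, -0.018, 0.002], 0.85)]
side plaque_near [([0.559, 0.017, 0.095], 0.6)]
top plaque []
top plaque_far [([0.565, -0.046, 0.022], 0.48)]
top plaque_near []
```

```bash
python3 l2.py c10; python3 - <<'E'
from h import *
f=eyes.grab_frame("side")
for q in ("plaque_left","plaque_right"):
    print(q,[(np.round(d["location"],3).tolist(),round(d["conf"],2)) for d in eyes.spot_point(q,"side")][:3])
E
```

```text
[ 0.554  -0.0147  0.0773] [ 0.2 -0.  -0.3]
side plaque [([0.561, 0.007, 0.039], 0.59)]
side plaque_far [([0.563, -0.049, 0.028], 0.76)]
side plaque_near [([0.559, 0.053, 0.03], 0.95)]
top plaque []
top plaque_far [([0.562, -0.05, 0.036], 0.38)]
top plaque_near []
plaque_left [([0.51, -0.002, 0.032], 0.91), ([0.541, -0.392, 0.014], 0.8), ([0.389, -0.103, 0.011], 0.59)]
plaque_right [([0.514, -0.523, 0.012], 0.97), ([0.609, 0.005, 0.03], 0.93), ([0.321, -0.078, 0.001], 0.66)]
```

It has turned over onto the board and lies level, spanning y of about -0.05 to 0.05 and overhanging the edge. I'll back off, lower behind it with a narrower grip (tips at the TCP), and push on.

Request:
{"method": "move_arm", "body": {
  "motion": [
    {"xyz": [-2,0.2,0],"yaw": 0,"grip": 3},
    {"xyz": [-2,0.2,0],"yaw": 0,"grip": 3},
    {"xyz": [-2,0.3,0],"yaw": 0,"grip": 3},
    {"xyz": [-0.8,0,0],"yaw": 0,"grip": 3},
    {"xyz": [0,0,1.5],"yaw": 0,"grip": 3},
    {"xyz": [0,0,2],"yaw": 0,"grip": 3},
    {"xyz": [0,0,1.2],"yaw": 0,"grip": 3},
    {"xyz": [0,0,0.5],"yaw": 0,"grip": 3},
    {"xyz": [0,0,0],"yaw": 0,"grip": 3},
    {"xyz": [0,0,0],"yaw": 0,"grip": 3}
  ]
}}

```text
time_s: 13.03
position: [0.564, -0.0816, 0.0253]
orientation: [[-0.048, 0.999, -0.001], [0.999, 0.048, 0.0], [0.0, -0.001, -1.0]]
wrist_force: [0.9, -0.2, 0.4]
grip_width: 0.0299
grasp_force: 0.0
```

```bash
python3 l2.py c11
```

```text
[ 0.564  -0.0816  0.0253] [ 0.9 -0.2  0.4]
side plaque [([0.559, 0.004, 0.041], 0.63), ([0.494, 0.22, 0.001], 0.17)]
side plaque_far [([0.563, -0.046, 0.028], 0.8)]
side plaque_near [([0.557, 0.052, 0.026], 0.8)]
top plaque [([0.565, 0.003, 0.037], 0.86)]
top plaque_far []
top plaque_near [([0.562, 0.054, 0.03], 0.78)]
```

Request:
{"method": "move_arm", "body": {
  "motion": [
    {"xyz": [0.8,0,0.1],"yaw": 0,"grip": 3},
    {"xyz": [0.8,0,0],"yaw": 0,"grip": 3},
    {"xyz": [0.8,0,0],"yaw": 0,"grip": 3},
    {"xyz": [0.8,0,0],"yaw": 0,"grip": 3},
    {"xyz": [0.8,0,0],"yaw": 0,"grip": 3},
    {"xyz": [0.8,0,0],"yaw": 0,"grip": 3},
    {"xyz": [0.8,0,0],"yaw": 0,"grip": 3},
    {"xyz": [0.8,0,0],"yaw": 0,"grip": 3},
    {"xyz": [0.8,0,0],"yaw": 0,"grip": 3},
    {"xyz": [0.8,0,0],"yaw": 0,"grip": 3},
    {"xyz": [0.8,0,0],"yaw": 0,"grip": 3},
    {"xyz": [0.5,0,0],"yaw": 0,"grip": 3}
  ]
}}

```text
time_s: 14.43
position: [0.5597, 0.0119, 0.0243]
orientation: [[-0.048, 0.999, -0.0], [0.999, 0.048, 0.0], [0.0, -0.0, -1.0]]
wrist_force: [-0.3, -0.7, 0.1]
grip_width: 0.0299
grasp_force: 0.2
```

```bash
python3 l2.py c12
```

```text
[0.5597 0.0119 0.0243] [-0.3 -0.7  0.1]
side plaque [([0.559, 0.075, 0.038], 0.81)]
side plaque_far [([0.561, 0.026, 0.03], 0.83), ([0.541, -0.003, 0.024], 0.71)]
side plaque_near [([0.553, 0.124, 0.03], 0.74)]
top plaque []
top plaque_far []
top plaque_near []
```

About 20 mm remain, so I'll push gently until the stop resists.

Request:
{"method": "move_arm", "body": {
  "motion": [
    {"xyz": [0.4,0,0],"yaw": 0,"grip": 3},
    {"xyz": [0.4,0,0],"yaw": 0,"grip": 3},
    {"xyz": [0.4,0,0],"yaw": 0,"grip": 3},
    {"xyz": [0.4,0,0],"yaw": 0,"grip": 3},
    {"xyz": [0.2,0,0],"yaw": 0,"grip": 3},
    {"xyz": [0.2,0,0],"yaw": 0,"grip": 3},
    {"xyz": [0.2,0,0],"yaw": 0,"grip": 3},
    {"xyz": [0,0,0],"yaw": 0,"grip": 3}
  ]
}}

```text
time_s: 15.5
position: [0.5587, 0.0334, 0.0243]
orientation: [[-0.048, 0.999, -0.0], [0.999, 0.048, 0.0], [0.0, 0.0, -1.0]]
wrist_force: [0.2, 0.6, 1.0]
grip_width: 0.0303
grasp_force: 0.0
```

Request:
{"method": "move_arm", "body": {
  "motion": [
    {"xyz": [0.2,0,0],"yaw": 0,"grip": 3},
    {"xyz": [0.2,0,0],"yaw": 0,"grip": 3},
    {"xyz": [0.1,0,0],"yaw": 0,"grip": 3},
    {"xyz": [0,0,0],"yaw": 0,"grip": 3}
  ]
}}

```text
time_s: 15.83
position: [0.5586, 0.0345, 0.0244]
orientation: [[-0.045, 0.999, -0.0], [0.999, 0.045, -0.008], [-0.008, -0.0, -1.0]]
wrist_force: [-1.5, -8.0, -0.5]
grip_width: 0.0302
grasp_force: 4.1
```

The stop is reached with 8 N. I'll back off, lift away and look.

Request:
{"method": "move_arm", "body": {
  "motion": [
    {"xyz": [-0.5,0,0],"yaw": 0,"grip": 3},
    {"xyz": [-1,0,0],"yaw": 0,"grip": 3},
    {"xyz": [-2,0,0],"yaw": 0,"grip": 3},
    {"xyz": [-2,0,-2],"yaw": 0,"grip": 3},
    {"xyz": [-2,0,-3],"yaw": 0,"grip": 3},
    {"xyz": [-2,0,-3],"yaw": 0,"grip": 3},
    {"xyz": [-2,0,-3],"yaw": 0,"grip": 3},
    {"xyz": [-3,0,-2],"yaw": 0,"grip": 3},
    {"xyz": [-3,0,0],"yaw": 0,"grip": 3},
    {"xyz": [-3,0,0],"yaw": 0,"grip": 3},
    {"xyz": [0,0,0],"yaw": 0,"grip": 3}
  ]
}}

```text
time_s: 16.75
position: [0.5687, -0.1726, 0.155]
orientation: [[-0.042, 0.999, 0.002], [0.999, 0.042, -0.003], [-0.003, 0.002, -1.0]]
wrist_force: [0.1, -0.0, -0.2]
grip_width: 0.0299
grasp_force: 0.0
```

```bash
python3 l2.py c13; python3 - <<'E'
from h import *
a=eyes.grab_frame("top")["pixels"][140:280,130:300]; b=eyes.grab_frame("side")["pixels"][150:340,110:350]
A=cv2.resize(a,None,fx=2.2,fy=2.2,interpolation=3); B=cv2.resize(b,None,fx=1.6,fy=1.6,interpolation=3)
h=max(A.shape[0],B.shape[0]); p=lambda m:cv2.copyMakeBorder(m,0,h-m.shape[0],0,0,0)
cv2.imwrite("pics/end.png",np.hstack([p(A),p(B)])[:,:,::-1])
E
```

```text
[ 0.5687 -0.1726  0.155 ] [ 0.1 -0.  -0.2]
side plaque [([0.557, 0.097, 0.038], 0.85)]
side plaque_far [([0.559, 0.042, 0.029], 0.89)]
side plaque_near [([0.553, 0.148, 0.027], 0.85)]
top plaque []
top plaque_far [([0.56, 0.044, 0.035], 0.67)]
top plaque_near [([0.559, 0.045, 0.034], 0.67), ([0.552, 0.146, 0.027], 0.63)]
```

View pics/end.png

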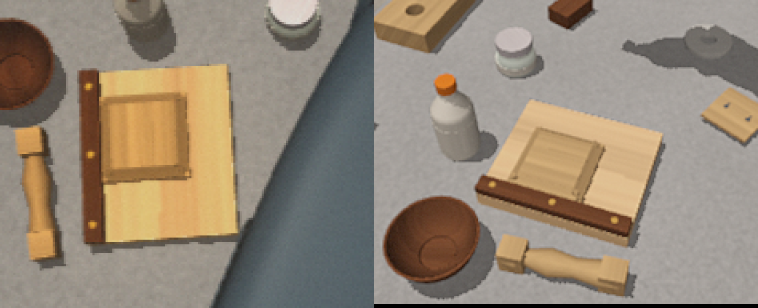

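The picture shows the plaque at (145,137), bevelled face up and wholly on the board, flush against the strip at column 101. The bystanders are in place and the arm is clear, so I'm handing it in.

```bash
python3 -c "
from plant import ticket; print(ticket.sign_off())"
```

```text
the job is handed in; nothing more can be done
None
```

The job is handed in: the middle-sized plaque was turned over by pushing alone and lies bevelled face up, wholly on the board and flush against the stop strip, with the arm clear of it.

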